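Clip the label onto the pan of beef

ROBOT

A 7-joint arm with a two-finger parallel gripper is mounted at the origin on a cart in front of the work surface, level with it; the furniture and walls round the work are solid. World frame = base frame: x ahead of the robot, y to its left, z up, the work surface at z = 0. Lengths are in m, angles in rad, forces in N, time in s.
With the tool pointing down it reaches from about 0.425 to 0.925 m from the base axis. Payload 6.8 kg.
Tool frame: the origin (TCP) lies at the very end of the fingers, on their centre line; the grasp point (between the pads) lies bot.grip_point_offset behind it (bot.grip_point_offset is the distance from the TCP to the grasp point, in m); z points along the fingers, y is the line along which they close (so a half turn about z gives the same grasp; the last joint's range is limited). The gripper opens to 85 mm and grips with 20 to 120 N. Pads are 22 mm wide; open, the fingers measure 114 mm over their backs; the gripper's body (76 mm by 85 mm) begins 54 mm behind the grasp point. The pads swing forward as they close: fully open they stand 13 mm farther back than shut.
Start: joints at [-1.269, 0.477, 0.022, 1.555, -0.011, 1.109, -0.083], TCP at [0.269, 0.619, 0.231] pointing down, gripper open.
Joint ranges: [-2.96, 2.96], [-0.34, 2.1], [-1.41, 1.46], [0.24, 2.44], [-1.37, 4.51], [0.17, 1.92], [-2.96, 2.96]. Speed limits (rad/s): [2.39, 2.39, 3.14, 3.14, 3.14, 3.14, 3.14].

INTERFACE

Orientations are given as a unit quaternion [w, x, y, z].
In Python, from station import bot, imaging gives the robot as it stands. The module is installed in compiled form; this text tells all that it offers.
- The arm moves only by the tool carry_out, never from a script. Its argument "targets" is one flat list of numbers, 5 for each row, row after row: the closure in counts, from 0 (fully open) to 255 (shut), then the shift along the world's x, y, z in mm, then the turn about the world's z in degrees. A call has 1 to 20 rows; each row shifts and turns the commanded pose from where the row before left it; what a row does not reach is not made up. A row lasts 1/10 s, in which the tool goes at most 50 mm and 8.59 degrees, less where a joint would pass 70% of its speed; a pose out of reach is approached as far as the arm can. A call is refused whole if a number of a shift passes 50 or a number of a turn 8.59, either way. A call with a gripper value outside its range is refused whole. The fingers move at their own pace and stop on an object; "newtons" is the grip in N (left out, the last holds). Time passes only in rows, so rows that do not move let the fingers close. It gives the time, the measured TCP pose, the force, the opening and the grip force at its end, in the units of the state.
- bot.get_obs(): the state, without advancing time (a new reading comes with each control period).
- imaging.read_camera(name): name is "scene" or "top" or "wrist"; returns a dict with "frame" (384x512x3 uint8, red, green, blue), "fov_y" (degrees; the focal length in pixels is half the picture's height over the tangent of half this angle, whatever the lens; pixels are square), "cx", "cy" (the principal point, pixels), "k1" (the pictures are not rectified: a ray, as slopes to the right and down, at radius r is drawn at 1 + k1 r^2 times it, then the intrinsics apply), "pose" (4x4, takes a point from camera to world coordinates); the wrist camera has in their place "tool_from_camera" (4x4, takes a point from camera to tool coordinates, whose origin is the TCP and whose axes are the flange's). Camera axes: x right, y up, looking along -z (the intrinsics and any distortion apply to the point x, -y, -z); pixel columns grow to the right and rows downward; lengths in m; the calibration is good to about 2 mm. A picture is of the moment at which its call begins: read the wrist's pose just before it. There is no depth.
- bot.hand_in(): hands the job in; it is judged then, once.
The state is a dict: "t": time; "q": joint angles; "joint_vel": joint speeds; "joint_torque": joint torques, N m; "eef_pos": TCP position; "tool_rot": TCP orientation; "contact_force": force on the tool from outside, world axes, zero at the start; "torque": the same for the moment, N m; "gripper_width": opening from 0.0 (shut) to 1.0 (fully open); "grasp_force": force on a finger pad.
Only numpy, scipy, OpenCV 4.12 (cv2) and the standard library are available. Lean on these libraries where they do the work, as an engineer would, in place of code of your own. Each camera call takes 0.05 s, during which the arm holds its last target. There are 200 camera calls.

TASK

Two identical steel pans stand on the table. Squeeze the sprung label clip open and let it close on the front wall (the one facing the robot) of the pan that holds the beef, near the middle of that wall, with its label plate on the outside of the pan. Leave the clip hanging there upright, gripping the wall.

Things in the scene. Friction and masses are not known exactly. Their poses are not given: they have to be found in the camera images.
- clip: Steel spring clip standing on its closed jaws, 44 wide (y), 103 high, 80 g. Origin: underside centre, where the jaws meet; z up, y along the pivot (50 mm up), -x to the label side. Two flat handles above the pivot splay to -x and +x, 52 mm over their tops: pinch them along x, fingertips 70 mm above the origin. The frame is fixed to the label-side lever, so it leans 0.3 rad while held open.
- clip_jaw (a joint): Clip opening, rad: 0 shut, about 0.09 on a pan wall, 0.6 at the firm stop, where the handles stand upright and parallel, 20 mm over their outsides, and the jaws (10 mm high, each 12 mm thick) are 29 mm apart, equally to both sides of the middle. A spring shuts it; squeezing takes 6 N at first, up to 16 N at the stop: grip with 25 to 35 N.
- clip_label (a point): Middle of the clip's blank white label plate, 70 x 40 mm, which is fixed to the clip's -x side from its underside to 40 mm up; the point lies 14.5 mm from the clip's origin along -x, 20 mm up.
- meat_pan: Open steel pan holding three slices of beef, fixed: 130 (x) by 190 (y) mm, 65 high, walls 4 mm. Origin: centre of its underside; z up, -x to its front. The front wall is a plain upright edge, its mid-plane 63 mm from the origin along -x; the other edges have flanges 10 mm wide. The beef lies under 45 mm high, at least 28 mm behind the front wall.
- tub_pan: The other, identical pan, which holds two lidded tubs; fixed on the table, origin and axes alike. Not to be labelled.
Not all that is in view belongs to the job. What is shaped like the clip but green or purple is not meant.

How it is judged:
By the outcome, as a careful person would: the job done as asked, in the order asked, and still so for the second after the job is handed in, with the robot touching nothing.
It also fails if it takes over 35 s, if anything falls off the work surface, if the arm or the gripper's body presses on something with over 40 N, if the wrist force passes 120 N, or if a joint passes its speed limit or range.

## Working session

There is one attempt and no reset: what is moved stays moved. The work goes in short steps, Python scripts to look and compute and a tool call to move; the robot and the scene stay as the last step left them, time stands still between calls to the robot, and variables do not carry over. Pictures are saved under pics/ and viewed, at most 10 in all, crops included, and the job is handed in when it is done.

Besides the shell and the picture viewer there is one more tool, called as name(argument=value, ...) on one line, values as JSON. carry_out: Moves the arm, as the interface text tells. Its arguments: {"type":"object","properties":{"targets":{"type":"array","items":{"type":"number"}},"newtons":{"type":"number"}},"required":["targets"]}

```bash
mkdir -p pics
cat > h.py <<'E'
import numpy as np,cv2
from station import bot,imaging
def cam(n):
    o=bot.get_obs(); c=imaging.read_camera(n)
    if 'pose' not in c:
        from scipy.spatial.transform import Rotation as R
        T=np.eye(4);w,x,y,z=o['tool_rot'];T[:3,:3]=R.from_quat([x,y,z,w]).as_matrix();T[:3,3]=o['eef_pos']
        c['pose']=T@np.array(c['tool_from_camera'])
    c['pose']=np.array(c['pose']);return c
def K(c):
    f=192/np.tan(np.radians(c['fov_y'])/2);return np.array([[f,0,c['cx']],[0,f,c['cy']],[0,0,1.]])
def ray(c,u,v):
    p=cv2.undistortPoints(np.array([[[u,v]]],float),K(c),np.array([c['k1'],0,0,0,0.]))[0,0]
    return c['pose'][:3,3],c['pose'][:3,:3]@np.array([p[0],-p[1],-1])
def atz(c,u,v,z):
    o,d=ray(c,u,v);return o+d*(z-o[2])/d[2]
def proj(c,P):
    q=(np.asarray(P,float)-c['pose'][:3,3])@c['pose'][:3,:3]*[1,-1,-1]
    return cv2.projectPoints(q,np.zeros(3),np.zeros(3),K(c),np.array([c['k1'],0,0,0,0.]))[0][:,0]
def save(c,n,box=None,s=1):
    im=c['frame'][:,:,::-1]
    if box: im=im[box[1]:box[3],box[0]:box[2]]
    cv2.imwrite(n,cv2.resize(im,None,fx=s,fy=s,interpolation=cv2.INTER_CUBIC))
E
python3 - <<'E'
from h import *
import pickle
d={n:cam(n) for n in('scene','top')}
pickle.dump(d,open('c.pkl','wb'))
im=np.vstack([d['scene']['frame'],d['top']['frame']])
for n in d: save(d[n],f'pics/{n}.png',s=1.5); print(n,d[n]['pose'].round(3).tolist(),d[n]['fov_y'],d[n]['k1'])
print(bot.get_obs(),bot.grip_point_offset)
E
```

```text
scene [[0.647, 0.556, -0.521, -0.012], [-0.763, 0.479, -0.435, -0.449], [0.008, 0.679, 0.734, 0.931], [0.0, 0.0, 0.0, 1.0]] 44.04215159966048 -0.02613923914683496
top [[0.017, 0.987, -0.161, 0.455], [-0.999, 0.023, 0.034, 0.081], [0.037, 0.16, 0.986, 0.946], [0.0, 0.0, 0.0, 1.0]] 54.923437433042544 -0.09490608421512652
{'t': 0.1, 'q': array([-1.26909888,  0.47772265,  0.02233485,  1.55635778, -0.01151163,
        1.10927756, -0.08308513]), 'joint_vel': array([ 0.00110644, -0.00107945,  0.00017145, -0.00436863, -0.00025461,
       -0.00156075, -0.00028999]), 'joint_torque': array([ 4.43383513e-03, -5.97759426e+01,  1.61402073e+00, -2.81953311e+01,
        1.29599721e-02,  4.96071676e-03,  2.19864724e-06]), 'eef_pos': array([0.26872657, 0.61862247, 0.23041708]), 'tool_rot': array([-1.14762484e-04,  2.03450028e-01,  9.79084989e-01, -8.10648096e-04]), 'contact_force': array([0.06267257, 0.76896088, 0.47416362]), 'torque': array([0.00685924, 0.00056507, 0.01285371]), 'grasp_force': 0.0, 'gripper_width': 0.9996208003478455} 0.0187
```

View pics/scene.png

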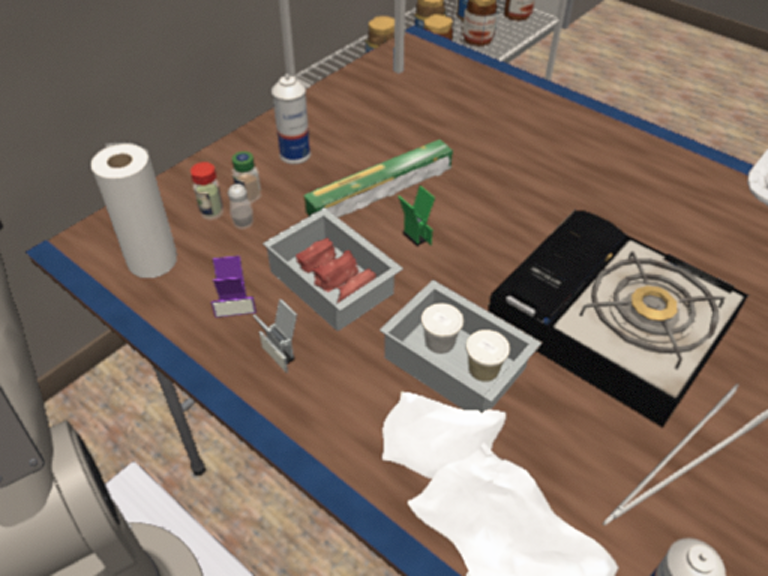

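View pics/top.png

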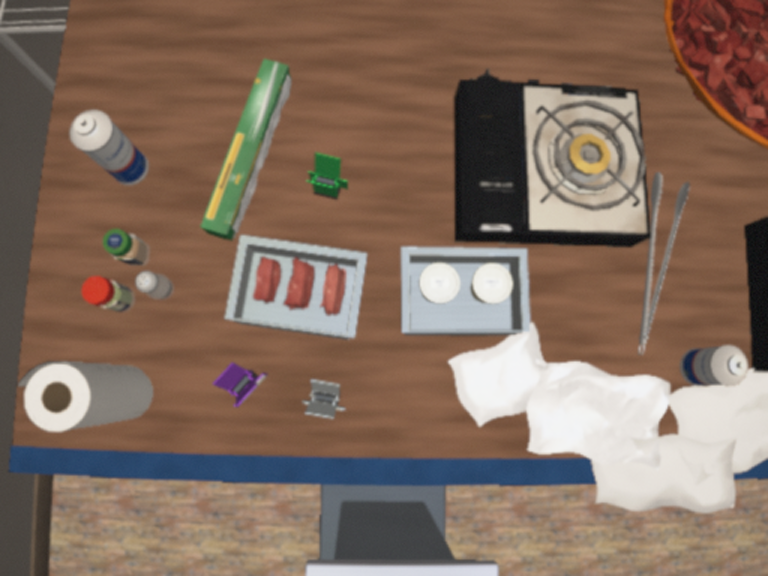

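The scene view shows the beef pan (scene about 332,268; top 297,287), the tub pan to its right, and the steel clip in front of the beef pan (scene 280,335; top 323,399). I'll zoom in on the clip and the beef pan.

Run:
```python
from h import *
import pickle
d=pickle.load(open('c.pkl','rb'))
t=d['top']['frame'][150:290,140:260]; s=d['scene']['frame'][190:260,160:210]
a=cv2.resize(t,None,fx=4,fy=4,interpolation=2)
b=cv2.resize(s,None,fx=6,fy=6,interpolation=2); 
im=np.zeros((560,780,3),np.uint8); im[:560,:480]=a; im[:420,480:780]=b
cv2.imwrite('pics/crop.png',im[:,:,::-1])
T=d['top']
for n,u,v,z in [('FL',227,319,.065),('FR',355,337,.065),('BR',367,252,.065),('BL',240,236,.065),('clip',325,399,.05)]: print(n,atz(T,u/1.5,v/1.5,z).round(4))
```

```text
FL [0.5434 0.2902 0.065 ]
FR [0.5192 0.0855 0.065 ]
BR [0.6579 0.0692 0.065 ]
BL [0.6798 0.2772 0.065 ]
clip [0.4207 0.1311 0.05  ]
```

View pics/crop.png

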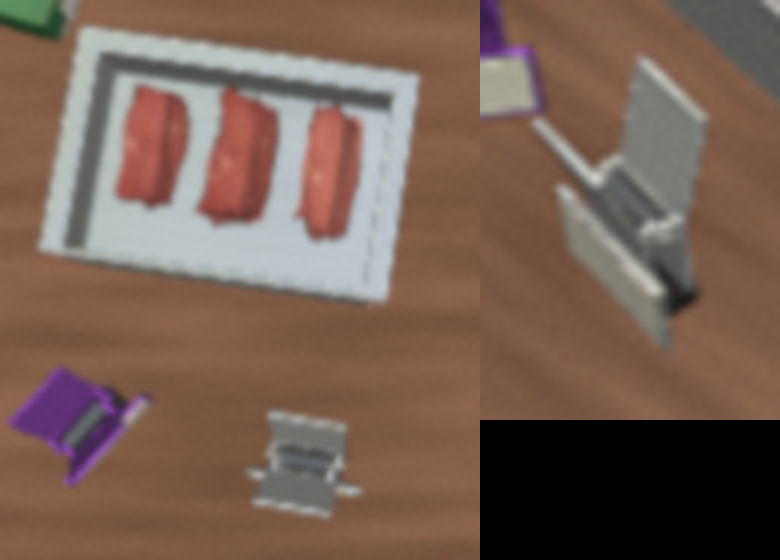

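Crop: the steel clip's label plate is on its −x side, facing the robot. Next I fit the poses from the corners in both views.

```bash
cat > fit.py <<'E'
from h import *
import pickle
from scipy.optimize import least_squares as LS
d=pickle.load(open('c.pkl','rb'));T,S=d['top'],d['scene']
t=lambda u,v:(140+u/4-.4,150+v/4-.4)
s=lambda u,v:(160+(u-480)/6-.4,190+v/6-.4)
w=lambda u,v:(u/1.5-.2,v/1.5-.2)
def place(p,P):
    c,n=np.cos(p[2]),np.sin(p[2]);P=np.array(P)
    return np.c_[p[0]+c*P[:,0]-n*P[:,1],p[1]+n*P[:,0]+c*P[:,1],P[:,2]]
def fit(obs,p0):
    f=lambda p:np.concatenate([(proj(c,place(p,[P]))-uv).ravel() for c,P,uv in obs])
    r=LS(f,p0,loss='soft_l1');print(r.x.round(4),'yaw',np.degrees(r.x[2]).round(2));print(f(r.x).reshape(-1,2).round(1).tolist());return r.x
h=.065
pan=[(T,(-.065,.105,h),t(38,250)),(T,(-.065,-.105,h),t(385,302)),(T,(.075,-.105,h),t(420,73)),(T,(.075,.105,h),t(82,26)),
(S,(-.065,.105,h),w(264,243)),(S,(-.065,-.105,h),w(341,307)),(S,(.075,-.105,h),w(401,268)),(S,(.075,.105,h),w(325,211))]
clip=[(T,(.026,.022,.103),t(268,411)),(T,(.026,-.022,.103),t(346,423)),(T,(-.026,.022,.103),t(252,502)),(T,(-.026,-.022,.103),t(330,516)),
(T,(-.0145,.035,.04),t(247,473)),(T,(-.0145,-.035,.04),t(360,491)),
(S,(.026,.022,.103),s(640,58)),(S,(.026,-.022,.103),s(706,120)),(S,(-.0145,.035,.04),s(563,188)),(S,(-.0145,-.035,.04),s(668,303)),(S,(-.0145,-.035,0),s(668,348)),(S,(-.026,.022,.103),s(535,120))]
a=fit(pan,[.6,.18,-.1]);b=fit(clip,[.42,.13,-.1])
for v in(T,S):
    print([fit([o for o in q if o[0] is v],p) is None for q,p in((pan,a),(clip,b))])
print('wall mid',place(a,[(-.063,0,h)]))
o=bot.get_obs();q=o['tool_rot'];print(np.degrees(2*np.arctan2(q[2],q[1])),o['eef_pos'])
E
python3 fit.py
```

```text
[ 0.5966  0.1826 -0.1242] yaw -7.12
[[0.3, -0.2], [0.4, -0.4], [0.1, 0.1], [-0.1, -0.4], [-1.0, -0.1], [-0.9, 1.9], [1.1, 0.0], [-0.5, -2.2]]
[ 0.4244  0.1323 -0.1415] yaw -8.11
[[0.6, -0.3], [0.3, -0.1], [0.6, 0.1], [0.5, -0.2], [-0.3, 0.1], [0.2, 0.3], [0.2, -0.9], [0.5, -0.5], [-1.2, 0.0], [-1.5, -1.6], [0.1, 0.9], [-0.8, -0.1]]
[ 0.596  0.183 -0.125] yaw -7.16
[[0.1, -0.0], [0.2, -0.1], [-0.1, 0.4], [-0.3, -0.2]]
[ 0.4243  0.1331 -0.1397] yaw -8.01
[[0.2, -0.2], [-0.0, -0.1], [0.2, 0.1], [0.2, -0.2], [-0.6, 0.1], [-0.1, 0.3]]
[False, False]
[ 0.5978  0.182  -0.1224] yaw -7.01
[[-0.5, -0.1], [-0.3, 1.7], [1.6, -0.2], [-0.1, -2.3]]
[ 0.4243  0.1307 -0.1459] yaw -8.36
[[0.7, -0.6], [0.9, -0.1], [-0.7, 0.4], [-1.1, -1.2], [0.4, 1.3], [-0.3, 0.2]]
[False, False]
wall mid [[0.53409277 0.19044788 0.065     ]]
156.52243160258274 [0.26872657 0.61862247 0.23041708]
```

Run:
```python
from h import *
import pickle
d=pickle.load(open('c.pkl','rb'));T,S=d['top'],d['scene']
def tri(a,b):
    (o,u),(p,v)=a,b
    s=np.linalg.lstsq(np.c_[u,-v],p-o,rcond=None)[0]
    return ((o+u*s[0]+p+v*s[1])/2).round(3),np.linalg.norm(o+u*s[0]-p-v*s[1]).round(4)
print('towel top',tri(ray(T,57/1.5,397/1.5),ray(S,121/1.5,161/1.5)))
print('towel rim R/L', atz(T,89/1.5,397/1.5,.22),atz(T,25/1.5,397/1.5,.22))
print('base',atz(T,152/1.5,388/1.5,.0), atz(S,150/1.5,276/1.5,0))
```

```text
towel top (array([0.421, 0.468, 0.229]), np.float64(0.0033))
towel rim R/L [0.4211507  0.43001686 0.22      ] [0.41763098 0.51822238 0.22      ]
base [0.42972635 0.42705969 0.        ] [0.39480451 0.44023663 0.        ]
```

carry_out(targets=[0,-5,-40,12,-7.45,0,-5,-40,12,-7.45,0,-5,-40,12,-7.45,0,-5,-40,12,-7.45,0,22.5,-40,0,-7.45,0,22.5,-40,0,-7.45,0,22.5,-40,0,-7.45,0,22.5,-40,0,-7.45,0,21.4,-41.6,-30,-7.45,0,21.4,-41.6,-30,-7.45,0,21.4,-41.6,-30,0,0,21.4,-41.6,-30,0,0,0,0,0,0,0,0,0,0,0], newtons=30)

```text
t: 1.5
eef_pos: [0.4157, 0.1483, 0.1707]
tool_rot: [-0.0, 0.756, 0.655, -0.001]
contact_force: [-0.1, 1.4, 0.2]
gripper_width: 1.0
grasp_force: 0.0
```

carry_out(targets=[0,8.8,-15.8,-10,0,0,0,0,0,0,0,0,0,0,0])

```text
t: 1.8
eef_pos: [0.4246, 0.1348, 0.1618]
tool_rot: [-0.0, 0.754, 0.657, 0.0]
contact_force: [-0.7, 0.6, 0.7]
gripper_width: 1.0
grasp_force: 0.0
```

Run:
```python
from h import *
import pickle
c=cam('wrist');pickle.dump(c,open('w.pkl','wb'))
o=bot.get_obs();print(o['eef_pos'],o['tool_rot'])
print(c['pose'].round(3).tolist(),c['fov_y'])
from fit import place
b=(.4244,.1325,np.radians(-8.0))
P=[(.026,.022,.103),(.026,-.022,.103),(-.026,.022,.103),(-.026,-.022,.103),(-.0145,.035,.04),(-.0145,-.035,.04)]
uv=proj(c,place(b,P));print(uv.round(1).tolist())
for u,v in uv: 
    if 0<u<512 and 0<v<384: cv2.circle(c['frame'],(int(round(u)),int(round(v))),3,(255,0,0),1)
save(c,'pics/w1.png',s=1.5)
```

```text
[0.42462224 0.13501165 0.1618729 ] [-1.72905013e-04  7.54069229e-01  6.56794758e-01  4.62695769e-04]
[[0.991, 0.131, 0.039, 0.434], [-0.137, 0.952, 0.272, 0.204], [-0.002, -0.275, 0.962, 0.306], [0.0, 0.0, 0.0, 1.0]] 68.43801907135476
[ 0.5966  0.1826 -0.1242] yaw -7.12
[[0.3, -0.2], [0.4, -0.4], [0.1, 0.1], [-0.1, -0.4], [-1.0, -0.1], [-0.9, 1.9], [1.1, 0.0], [-0.5, -2.2]]
[ 0.4244  0.1323 -0.1415] yaw -8.11
[[0.6, -0.3], [0.3, -0.1], [0.6, 0.1], [0.5, -0.2], [-0.3, 0.1], [0.2, 0.3], [0.2, -0.9], [0.5, -0.5], [-1.2, 0.0], [-1.5, -1.6], [0.1, 0.9], [-0.8, -0.1]]
[ 0.596  0.183 -0.125] yaw -7.16
[[0.1, -0.0], [0.2, -0.1], [-0.1, 0.4], [-0.3, -0.2]]
[ 0.4243  0.1331 -0.1397] yaw -8.01
[[0.2, -0.2], [-0.0, -0.1], [0.2, 0.1], [0.2, -0.2], [-0.6, 0.1], [-0.1, 0.3]]
[False, False]
[ 0.5978  0.182  -0.1224] yaw -7.01
[[-0.5, -0.1], [-0.3, 1.7], [1.6, -0.2], [-0.1, -2.3]]
[ 0.4243  0.1307 -0.1459] yaw -8.36
[[0.7, -0.6], [0.9, -0.1], [-0.7, 0.4], [-1.1, -1.2], [0.4, 1.3], [-0.3, 0.2]]
[False, False]
wall mid [[0.53409277 0.19044788 0.065     ]]
82.11176920198493 [0.42462224 0.13501165 0.1618729 ]
[[292.2, 185.1], [290.1, 239.8], [221.9, 185.0], [223.6, 239.6], [241.5, 155.5], [242.3, 224.9]]
```

View pics/w1.png

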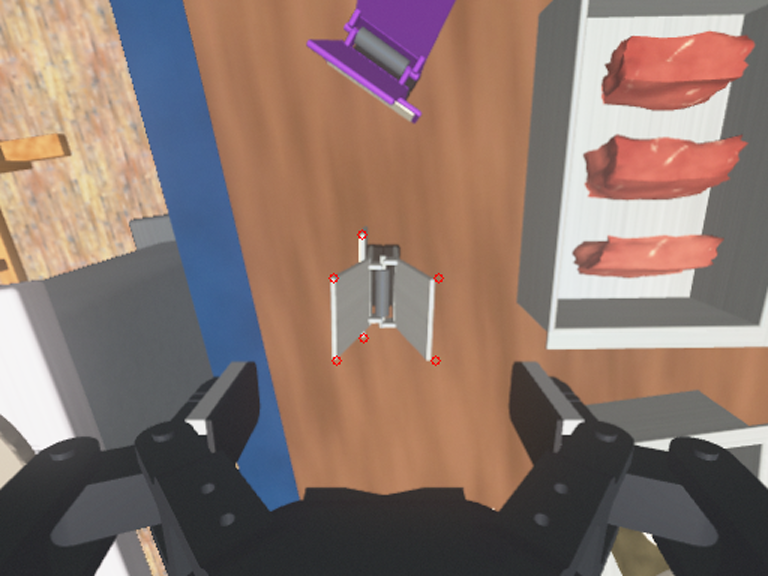

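The wrist view confirms the clip: its handle tops at about (333,280), (336,360), (435,283) and (430,360) match the projected model to within 2 mm. The label is on the −x side (left), so I'm going down.

carry_out(targets=[0,-0.5,-2,-30,0,0,0,0,-30,0,0,0,0,-20,0,0,0,0,-13,0,0,0,0,0,0,0,0,0,0,0])

```text
t: 2.45
eef_pos: [0.4244, 0.1325, 0.0689]
tool_rot: [-0.0, 0.754, 0.657, 0.0]
contact_force: [1.7, 0.0, -0.8]
gripper_width: 0.998
grasp_force: 0.0
```

carry_out(targets=[80,0,0,0,0,140,0,0,0,0,180,0,0,0,0,255,0,0,0,0,255,0,0,0,0,255,0,0,0,0,255,0,0,0,0,255,0,0,0,0,255,0,0,0,0,255,0,0,0,0], newtons=30)

```text
t: 3.45
eef_pos: [0.4238, 0.1329, 0.0708]
tool_rot: [-0.002, 0.755, 0.656, 0.0]
contact_force: [-11.0, 0.3, 38.7]
gripper_width: 0.274
grasp_force: 28.9
```

carry_out(targets=[255,0,0,2,0,255,0,0,2,0,255,0,0,4,0,255,0,0,0,0,255,0,0,0,0])

```text
t: 3.95
eef_pos: [0.4243, 0.1316, 0.0764]
tool_rot: [0.0, 0.755, 0.656, 0.0]
contact_force: [0.2, -0.4, -1.3]
gripper_width: 0.216
grasp_force: 32.3
```

carry_out(targets=[255,0,0,30,0,255,0,0,40,0,255,20,10,30,0.5,255,20,10,0,0.5,255,0,0,0,0,255,0,0,0,0])

```text
t: 4.55
eef_pos: [0.4637, 0.1513, 0.1757]
tool_rot: [-0.0, 0.749, 0.663, -0.001]
contact_force: [-0.2, -0.5, -1.8]
gripper_width: 0.216
grasp_force: 32.3
```

Run:
```python
from h import *
import pickle
c=cam('wrist');o=bot.get_obs();s=cam('scene');t=cam('top')
pickle.dump((c,s,t,o),open('w2.pkl','wb'))
print(o['eef_pos'],o['tool_rot'],o['contact_force'],o['gripper_width'])
p=o['eef_pos'];print(proj(c,[p,p-[0,0,.021]]),proj(s,[p,p-[0,0,.021]]))
u,v=proj(s,[p])[0].astype(int)
a=cv2.resize(s['frame'][v-40:v+50,u-45:u+45],(380,380),interpolation=2)
im=np.zeros((384,800,3),np.uint8);im[:,:400]=c['frame'][:,60:460];im[:380,410:790]=a
cv2.imwrite('pics/w2.png',im[:,:,::-1]);print(u,v)
```

```text
[0.46311863 0.15089281 0.1754663 ] [-2.08434998e-04  7.48997962e-01  6.62571097e-01 -1.24550195e-03] [-0.31351473 -1.34981787 -0.83752705] 0.21680358240610859
[[255.9643175  245.18040709]
 [256.04391508 230.30362353]] [[186.25546988 174.14793223]
 [187.1758849  180.66687715]]
186 174
```

View pics/w2.png

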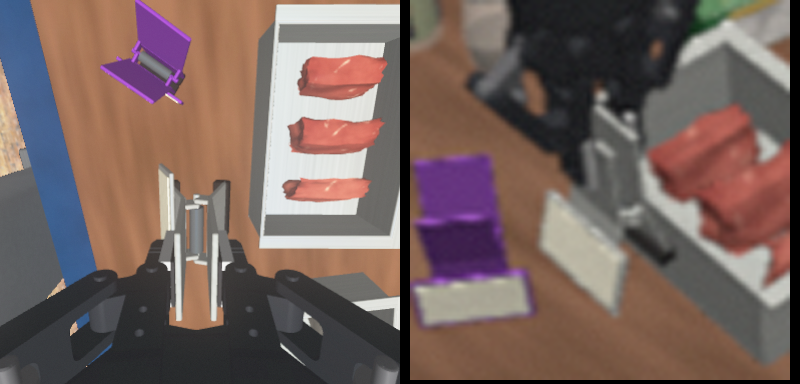

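The wrist view shows the clip squeezed open, with the pivot at about (255,231) full-frame, as predicted. The scene view shows it upright with the label on the outside. I'll check the wall's top edge in the wrist view against the fitted pan pose.

```bash
python3 - <<'E' | tail -8
from h import *
import pickle
from fit import place
c,s,t,o=pickle.load(open('w2.pkl','rb'))
a=(.5964,.1826,-.1245)
f=c['frame'].copy()
f=cv2.resize(f[:,300:420],None,fx=3,fy=3,interpolation=2)[:1152]
big=c['frame'].copy()
P=[(x,y,.065) for y in(.07,.035,0,-.035,-.07,-.095) for x in(-.065,-.061)]
uv=proj(c,place(a,P));print(uv.round(1).tolist())
g=cv2.cvtColor(c['frame'],cv2.COLOR_RGB2GRAY)
for (u,v) in uv[::2]: 
    if 0<v<384: print(int(v),int(u)-6,g[int(round(v)),int(u)-6:int(u)+12].tolist())
E
```

```text
82.9873440649583 [0.46299179 0.15083207 0.17549213]
[[334.1, 53.8], [339.0, 53.8], [330.8, 98.9], [335.5, 98.9], [327.7, 140.6], [332.2, 140.6], [324.9, 179.1], [329.3, 179.1], [322.3, 214.8], [326.5, 214.8], [320.6, 238.8], [324.7, 238.8]]
53 328 [105, 106, 106, 105, 138, 193, 224, 229, 226, 228, 230, 230, 229, 230, 232, 232, 231, 231]
98 324 [108, 109, 110, 109, 109, 156, 205, 226, 225, 215, 224, 233, 232, 231, 231, 232, 232, 232]
140 321 [111, 110, 112, 111, 111, 154, 206, 226, 224, 206, 223, 233, 233, 231, 231, 231, 230, 231]
179 318 [110, 110, 109, 110, 111, 123, 189, 224, 226, 218, 228, 233, 232, 231, 231, 229, 231, 231]
214 316 [107, 108, 107, 109, 104, 172, 220, 226, 233, 182, 114, 115, 115, 115, 113, 116, 115, 116]
238 314 [136, 137, 137, 137, 138, 158, 219, 232, 232, 232, 232, 233, 232, 232, 232, 232, 232, 232]
```

The wrist image puts the wall about 1 mm nearer than the fit, so I'll aim for (0.5333, 0.190) with TCP z at 0.116.

carry_out(targets=[255,20,10,0,0,255,20,10,0,0,255,20,10,0,0,255,10,9,0,0,255,0,0,0,0,255,0,0,-15,0,255,0,0,-15,0,255,0,0,-15,0,255,0,0,-14,0,255,0,0,0,0,255,0,0,0,0])

```text
t: 5.8
eef_pos: [0.5341, 0.1904, 0.117]
tool_rot: [-0.0, 0.749, 0.663, -0.0]
contact_force: [0.3, 0.4, -0.2]
gripper_width: 0.218
grasp_force: 32.3
```

Run:
```python
from h import *
o=bot.get_obs();c=cam('wrist');s=cam('scene')
print(o['eef_pos'],o['tool_rot'],o['contact_force'],o['gripper_width'])
p=o['eef_pos'];u,v=proj(s,[p])[0].astype(int)
a=cv2.resize(s['frame'][v-40:v+50,u-45:u+45],(380,380),interpolation=2)
im=np.zeros((384,800,3),np.uint8);im[:,:400]=c['frame'][:,60:460];im[:380,410:790]=a
cv2.imwrite('pics/w3.png',im[:,:,::-1])
```

```text
[0.53405526 0.1903691  0.11701656] [-3.85352254e-05  7.48916409e-01  6.62664330e-01 -4.43196244e-04] [ 0.28820698  0.3862298  -0.24437292] 0.2180930469981664
```

View pics/w3.png

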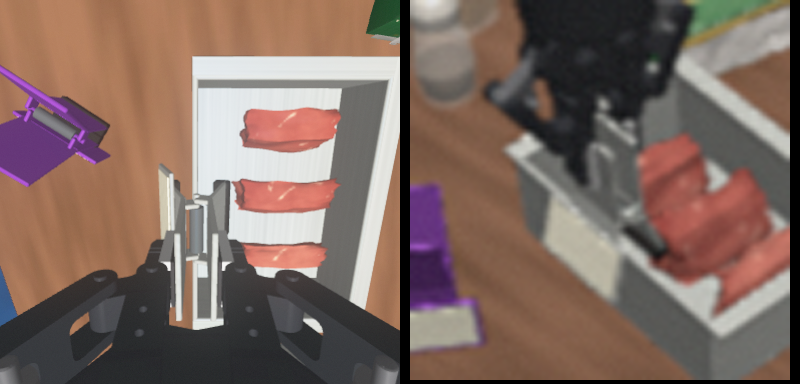

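The wall sits midway between the jaws, with the label plate outside and the beef clear. Now I release gradually.

carry_out(targets=[195,-0.5,0,0,0,185,0,0,0,0,175,0,0,-1,0,165,0,0,-1,0,155,0,0,0,0,145,0,0,-1,0,135,0,0,0,0,125,0,0,0,0,115,0,0,0,0,105,0,0,0,0,90,0,0,0,0,70,0,0,0,0,40,0,0,0,0,0,0,0,0,0,0,0,0,0,0,0,0,0,0,0])

```text
t: 7.5
eef_pos: [0.5337, 0.1906, 0.1143]
tool_rot: [0.0, 0.749, 0.663, 0.0]
contact_force: [0.8, -0.0, 0.1]
gripper_width: 1.002
grasp_force: 0.0
```

carry_out(targets=[0,0,0,15,0,0,0,0,30,0,0,0,0,40,0,0,0,0,40,0,0,0,0,0,0,0,0,0,0,0])

```text
t: 8.1
eef_pos: [0.5344, 0.1908, 0.2412]
tool_rot: [0.0, 0.749, 0.663, 0.002]
contact_force: [0.2, 0.1, -1.1]
gripper_width: 1.001
grasp_force: 0.0
```

Run:
```python
from h import *
o=bot.get_obs();c=cam('wrist');s=cam('scene')
print(o['eef_pos'],o['contact_force'])
p=[.533,.19,.08];u,v=proj(s,[p])[0].astype(int)
a=cv2.resize(s['frame'][v-45:v+45,u-45:u+45],(380,380),interpolation=2)
im=np.zeros((384,800,3),np.uint8);im[:,:400]=c['frame'][:,60:460];im[:380,410:790]=a
cv2.imwrite('pics/w4.png',im[:,:,::-1])
```

```text
[0.53435712 0.19082718 0.24116252] [ 0.23353544  0.12070434 -1.11259829]
```

View pics/w4.png

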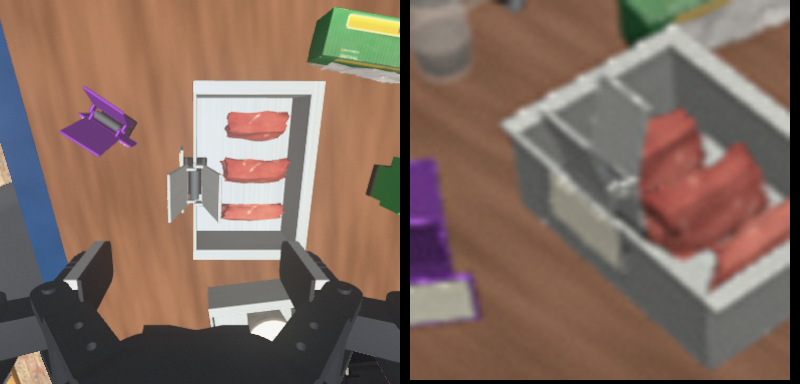

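The clip grips the front wall of the beef pan near its middle, upright, with the label plate outside and the gripper clear of it.

```bash
python3 -c "
from station import bot
print(bot.hand_in())"
```

```text
the job is handed in; nothing more can be done
None
```

The clip hangs upright on the front wall of the beef pan, near the middle, with its label plate outside; I handed the job in at about 8 s, and the verdict was not shown.

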